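Sweep the pulled stoppers into the return tray

TASK

After a tasting, clear the wooden riser: with your fingertips, sweep the three bottle stoppers across its top and over the edge into the open steel tray beside it, so that all three end up lying in the tray. Only push them, never pick them up or lift them, and leave the tumbler and the jar on the riser, and everything else on the counter, standing where they are.

Things in the scene. Friction and masses are not known exactly. Their poses are not given: they have to be found in the camera images.
- riser: flat wooden riser fixed to the counter, 260 x 260 mm and 40 mm high, smooth flat top without rim. Origin: centre of its underside, on the counter; x and y along its sides. The tray stands along its +y or its -y side, the closed case along the opposite side, each 2 mm from it. Bottles, a tin, a crate and other fixed equipment stand along the far edge and the sides of the counter, clear of the work
- tray: open steel tray, fixed, outside 260 mm (its x) x 120 mm (its y), 36 mm high, walls and floor 4 mm thick; its long side stands against the riser, axes parallel to the riser's, its rim 4 mm below the riser's top, so a stopper pushed over that edge drops in. Origin: centre of its underside
- case: closed dark wooden case, fixed, same footprint and height as the tray (260 x 120 x 36 mm) on the riser's other side; not to be used. Origin: centre of its underside
- stopper1: bar-top bottle stopper, loose, about 25 g, a dark wooden disc head 32 mm diameter x 12 mm thick with a cork shank 19 mm diameter x 20 mm; at the start it stands head-down on the riser, shank up, 32 mm tall; all three stoppers are alike. Origin: centre of the head's flat face (the underside at the start, on the riser's top), z along the shank
- stopper2: bar-top bottle stopper, loose, about 25 g, a dark wooden disc head 32 mm diameter x 12 mm thick with a cork shank 19 mm diameter x 20 mm; at the start it stands head-down on the riser, shank up, 32 mm tall; all three stoppers are alike. Origin: centre of the head's flat face (the underside at the start, on the riser's top), z along the shank
- stopper3: bar-top bottle stopper, loose, about 25 g, a dark wooden disc head 32 mm diameter x 12 mm thick with a cork shank 19 mm diameter x 20 mm; at the start it stands head-down on the riser, shank up, 32 mm tall; all three stoppers are alike. Origin: centre of the head's flat face (the underside at the start, on the riser's top), z along the shank
- tumbler: small glass tumbler on the middle strip of the riser, 42 mm diameter, 55 mm tall; a loose bystander. Origin: centre of its underside
- jar: small closed amber jar on the middle strip of the riser, 40 mm diameter, 50 mm tall; a loose bystander. Origin: centre of its underside
- wineglass: stemmed wine glass on the counter at the left, 76 mm diameter, 173 mm tall; a loose bystander. Origin: centre of its underside
- spitcup: white ceramic cup on the counter at the right, 90 mm diameter, 110 mm tall; a loose bystander. Origin: centre of its underside

How it is judged:
At the end, for the whole second after the job is handed in: all three stoppers rest inside the tray: the origin of each lies between the tray's walls (within 127 mm and 57 mm of its centre along its x and y) and lower than 45 mm above the counter, moving slower than 0.03 m/s (x of stopper1 in the frame of tray between -0.127 and 0.127 m and y of stopper1 in the frame of tray between -0.057 and 0.057 m and height (world z) of each of stopper1, stopper2, stopper3 below 0.045 m and linear speed of each of stopper1, stopper2, stopper3 below 0.03 m/s and x of stopper2 in the frame of tray between -0.127 and 0.127 m and y of stopper2 in the frame of tray between -0.057 and 0.057 m and x of stopper3 in the frame of tray between -0.127 and 0.127 m and y of stopper3 in the frame of tray between -0.057 and 0.057 m); the robot touches nothing.
It fails at once if a stopper is lifted: its head face is more than 25 mm above the riser's top (height (world z) of any of stopper1, stopper2, stopper3 above 0.065 m).
It fails at once if a bystander (tumbler, jar, wine glass, white cup) is shifted by more than 15 mm (distance of any of tumbler, jar, wineglass, spitcup from where it was at the start of the episode above 0.015 m).
It fails at once if a bystander is tipped (angle between any of tumbler, jar, wineglass, spitcup's own z axis and vertical above 0.35 rad).
It also fails if it takes over 54 s, if anything falls off the work surface, if the arm or the gripper's body presses on something with over 40 N, if the wrist force passes 120 N, or if a joint passes its speed limit or range.

ROBOT

A 6-joint arm with a two-finger parallel gripper is mounted at the origin on the work surface. World frame = base frame: x ahead of the robot, y to its left, z up, the work surface at z = 0. Lengths are in m, angles in rad, forces in N, time in s.
With the tool pointing down it reaches from about 0.35 to 0.975 m from the base axis. Payload 4.9 kg.
Tool frame: the origin (TCP) lies at the very end of the fingers, on their centre line; the grasp point (between the pads) lies 19 mm behind it; z points along the fingers, x is the direction in which the jaws open and shut, and the axes are right-handed (so a half turn about z gives the same grasp; the last joint's range is limited). The gripper opens to 85 mm and grips with 20 to 120 N. Pads are 22 mm wide; open, the fingers measure 114 mm over their backs; the gripper's body (76 mm by 85 mm) begins 54 mm behind the grasp point. The pads swing forward as they close: fully open they stand 13 mm farther back than shut.
Start: joints at [1.179, 0.053, 1.613, -0, 1.476, -0.119], TCP at [0.168, 0.602, 0.231] pointing down, gripper open.
Joint ranges: [-3.01, 3.01], [-1.01, 2.22], [0.06, 2.58], [-1.02, 4.17], [0.09, 2.62], [-3.14, 3.14]. Speed limits (rad/s): [2.57, 2.57, 3.14, 3.14, 3.14, 3.14].

INTERFACE

Orientations are given as a rotation vector (axis times angle).
In Python, from station import ctrl gives the robot as it stands.
- The arm moves only by the shell command python3 -m handwheel 'ROWS' [OPENING] [FORCE]. ROWS is a JSON object of lists of equal length, an entry for each row: "offset": the shift along the world's x, y, z in units of 40 mm (1.0 is 40 mm), a list of three; "roll": the turn about the world's z in units of 6 degrees (1.0 is 6 degrees). A call has exactly 10 rows; each row is the pose to reach, as a shift and turn from the pose commanded when the call began; what a row does not reach only later rows make up. A row lasts 1/10 s, in which the tool goes at most 50 mm and 8.59 degrees, less where a joint would pass 70% of its speed; a pose out of reach is approached as far as the arm can. A call with a gripper value outside its range is refused whole. OPENING is the finger opening in mm, from 0 to 85.4, set as the call begins (- or left out, the last holds). The fingers move at their own pace and stop on an object; FORCE is the grip in N (left out, the last holds). Time passes only in rows, so rows that repeat a pose let the fingers close, or fill a call up. It gives the time, the measured TCP pose, the force and the opening at its end, in the units of the state.
- ctrl.get_obs(): the state, without advancing time (a new reading comes with each control period).
- ctrl.get_image(name): name is "scene" or "top" or "wrist"; returns a dict with "img" (400x640x3 uint8, red, green, blue), "fx", "fy", "cx", "cy" (pixels), "T" (4x4, takes a point from camera to world coordinates). Camera axes: x right, y down, z forward; pixel columns grow to the right and rows downward; lengths in m; the calibration is good to about 2 mm. A picture is of the moment at which its call begins. There is no depth.
- ctrl.finish_job(): hands the job in, once; it reports no verdict.
The state is a dict: "t": time; "q": joint angles; "dq": joint speeds; "effort": joint torques, N m; "tool_pos": TCP position; "tool_rot": TCP orientation; "contact_force": force on the tool from outside, world axes, zero at the start; "wrist_torque": the same for the moment, N m; "opening": finger opening in m.
Only numpy, scipy, OpenCV 4.12 (cv2) and the standard library are available. Lean on these libraries where they do the work, as an engineer would, in place of code of your own. Each camera call takes 0.05 s, during which the arm holds its last target.

## Working session

There is one attempt and no reset: what is moved stays moved. The work goes in short steps, Python scripts to look and compute and a shell command to move; the robot and the scene stay as the last step left them, time stands still between calls to the robot, and variables do not carry over. Pictures are saved under pics/ and viewed, and the job is handed in when it is done.

```bash
mkdir -p pics; ls; python3 - <<'E'
from station import ctrl
import cv2
for n in ("top","scene"):
    d=ctrl.get_image(n); cv2.imwrite(f"pics/{n}0.png",d["img"][:,:,::-1]); print(n,d["fx"],d["cx"],d["cy"],d["T"])
o=ctrl.get_obs(); print(o["t"],o["tool_pos"],o["tool_rot"],o["opening"])
E
```

```text
pics
top 455.38685970170343 325.32068846487874 200.64806354460865 [[ 0.01436483 -0.98917555  0.14603215  0.34397218]
 [-0.99989189 -0.01375204  0.00520502  0.00188078]
 [-0.00314044 -0.14609113 -0.98926615  1.48074775]
 [ 0.          0.          0.          1.        ]]
scene 425.1383095100729 321.6803088488847 202.92873650961448 [[-0.85376542  0.36101219 -0.37517304  1.00303095]
 [ 0.52032414  0.61739727 -0.58998594  0.68986192]
 [ 0.01863869 -0.69892118 -0.71495579  0.89982203]
 [ 0.          0.          0.          1.        ]]
0.1 [0.16816646 0.60137947 0.23019614] [ 2.50214731e+00  1.89815324e+00 -2.48226703e-03] 0.08528599287857391
```

View pics/top0.png

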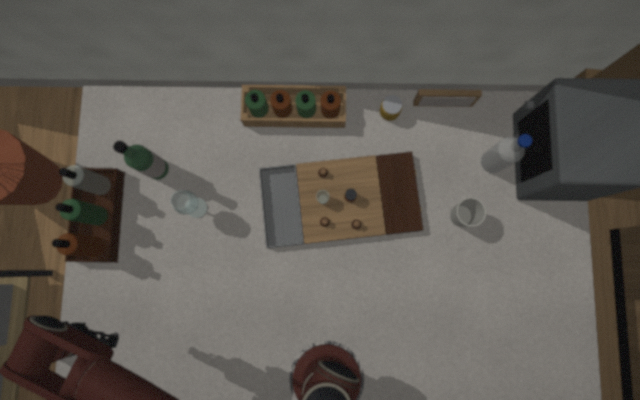

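View pics/scene0.png

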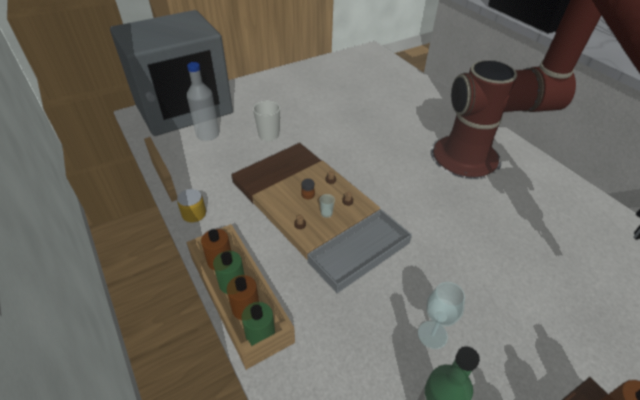

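The top view shows the tray to the left of the riser (around 283,205; +y side) and the case to the right. The stoppers are at about (322,172), (325,221) and (356,224), the tumbler at (322,197) and the jar at (350,195). I'll enlarge that area.

```bash
python3 - <<'E'
import cv2
i=cv2.imread("pics/top0.png")[145:255,255:430]
i=cv2.convertScaleAbs(i,alpha=1.6,beta=10)
i=cv2.resize(i,None,fx=4.5,fy=4.5,interpolation=cv2.INTER_CUBIC)
for k in range(260,430,20):
    x=int((k+.5-255)*4.5); cv2.line(i,(x,0),(x,6),(0,255,255),1); cv2.putText(i,str(k),(x-12,18),0,.4,(0,255,255),1)
for k in range(150,255,10):
    y=int((k+.5-145)*4.5); cv2.line(i,(0,y),(6,y),(0,255,255),1); cv2.putText(i,str(k),(8,y+4),0,.4,(0,255,255),1)
cv2.imwrite("pics/top0c.png",i)
E
```

```text
(no output)
```

View pics/top0c.png

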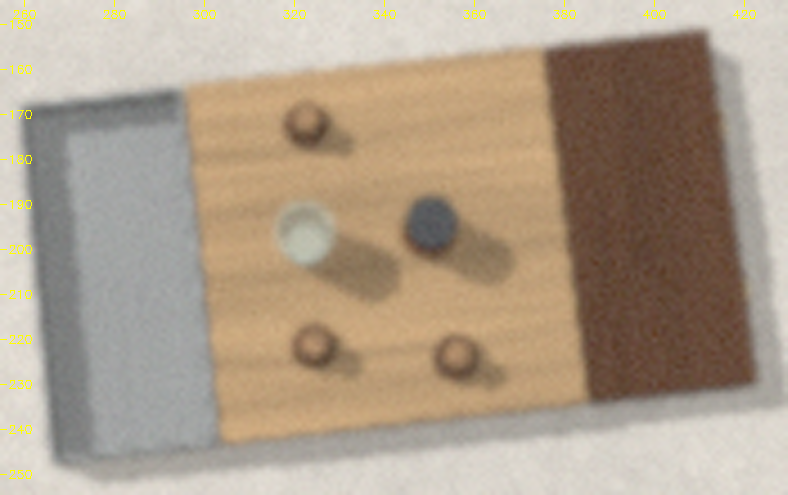

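```bash
cat > h.py <<'E'
import numpy as np
from station import ctrl
def uv(d,u,v,z):
    r=d["T"][:3,:3]@np.array([(u-d["cx"])/d["fx"],(v-d["cy"])/d["fy"],1]); o=d["T"][:3,3]
    return o+r*(z-o[2])/r[2]
E
python3 - <<'E'
from h import *
d=ctrl.get_image("top")
f=lambda c:((c[0]+.5)/4.5-.5+255,(c[1]+.5)/4.5-.5+145)
P={}
for n,c,z in [("TL",(187,85),.04),("TR",(545,48),.04),("BR",(588,403),.04),("BL",(220,443),.04),("trayTL",(26,106),.036),("trayBL",(56,464),.036),("caseTR",(707,32),.036),("caseBR",(754,382),.036),
 ("s1",(307,124),.056),("s2",(316,346),.056),("s3",(458,356),.056),("tum",(306,233),.095),("jar",(431,222),.09)]:
    P[n]=uv(d,*f(c),z); print(n,P[n].round(4))
c=(P["TL"]+P["TR"]+P["BR"]+P["BL"])/4
for a,b in ("TL TR","BL BR","TL BL","TR BR","trayTL trayBL","trayTL caseTR"):pass if 0 else None
E
```

```text
File "<stdin>", line 9
    for a,b in ("TL TR","BL BR","TL BL","TR BR","trayTL trayBL","trayTL caseTR"):pass if 0 else None
                                                                                      ^^
SyntaxError: invalid syntax
```

```bash
python3 - <<'E'
from h import *
d=ctrl.get_image("top")
f=lambda c:((c[0]+.5)/4.5-.5+255,(c[1]+.5)/4.5-.5+145)
P={}
for n,c,z in [("TL",(187,85),.04),("TR",(545,48),.04),("BR",(588,403),.04),("BL",(220,443),.04),("trayTL",(26,106),.036),("trayBL",(56,464),.036),("caseTR",(707,32),.036),("caseBR",(754,382),.036),
 ("s1",(307,124),.056),("s2",(316,346),.056),("s3",(458,356),.056),("tum",(306,233),.095),("jar",(431,222),.09)]:
    P[n]=uv(d,*f(c),z)
c=(P["TL"]+P["TR"]+P["BR"]+P["BL"])/4
for a,b in [("TL","TR"),("BL","BR"),("TL","BL"),("TR","BR"),("trayTL","trayBL"),("trayTL","caseTR"),("trayBL","caseBR")]:
    v=P[b]-P[a]; print(a,b,np.linalg.norm(v).round(4),np.degrees(np.arctan2(v[1],v[0])).round(2))
ex=P["TL"]-P["BL"]+P["TR"]-P["BR"]+P["trayTL"]-P["trayBL"]+P["caseTR"]-P["caseBR"]; th=np.arctan2(ex[1],ex[0]);print("th",np.degrees(th),"c",c)
R=np.array([[np.cos(th),np.sin(th)],[-np.sin(th),np.cos(th)]])
for n in P: print(n,P[n].round(4),(R@(P[n]-c)[:2]).round(4))
E
```

```text
TL TR 0.2594 -83.18
BL BR 0.26 -83.0
TL BL 0.2581 -173.5
TR BR 0.2573 -173.36
trayTL trayBL 0.2582 -173.3
trayTL caseTR 0.4949 -82.87
trayBL caseBR 0.495 -82.5
th 6.634905024139577 c [ 0.56430652 -0.03791016  0.04      ]
TL [0.6769 0.1056 0.04  ] [0.1284 0.1295]
TR [ 0.7077 -0.1519  0.04  ] [ 0.1293 -0.1298]
BR [ 0.4521 -0.1817  0.04  ] [-0.128  -0.1298]
BL [0.4205 0.0764 0.04  ] [-0.1297  0.1301]
trayTL [0.6608 0.2215 0.036 ] [0.1258 0.2466]
trayBL [0.4043 0.1914 0.036 ] [-0.1324  0.2463]
caseTR [ 0.7222 -0.2696  0.036 ] [ 0.1301 -0.2483]
caseBR [ 0.4689 -0.2993  0.036 ] [-0.1249 -0.2486]
s1 [0.6461 0.0186 0.056 ] [0.0878 0.0467]
s2 [0.4881 0.01   0.056 ] [-0.0702  0.0564]
s3 [ 0.4824 -0.0892  0.056 ] [-0.0872 -0.0415]
tum [0.5617 0.0177 0.095 ] [0.0038 0.0555]
jar [ 0.5713 -0.068   0.09  ] [ 0.0035 -0.0307]
```

Measured sizes agree with the given ones (riser 258–260 mm, overall width 495 mm, yaw about 6.7°). In the riser frame s1 is at (88,47), s2 at (-70,56) and s3 at (-87,-41); the tumbler and jar are at x≈4. I'll push with two slightly open fingertips as a cradle, jaw axis along the riser's x. First I move in at height, well away from the wine glass.

```bash
python3 -m handwheel '{"offset":[[0.5,-1,0],[1,-2,0],[1.5,-3,0],[2,-4,0],[2.5,-5,0],[3,-6,0],[3.5,-7,0],[4,-8,0],[4.5,-9,0],[5,-10,0]],"roll":[-0.9,-1.8,-2.7,-3.6,-4.5,-5.4,-6.3,-7.2,-8.1,-9]}' 20 20
```

```text
t: 1.15
tool_pos: [0.3686, 0.2002, 0.2312]
tool_rot: [-3.093, -0.55, -0.001]
contact_force: [0.7, -0.1, 0.1]
opening: 0.02
```

```bash
python3 -m handwheel '{"offset":[[0.5,-0.9,0],[1,-1.9,0],[1.5,-2.8,0],[2.1,-3.8,0],[2.6,-4.8,0],[3.1,-5.7,0],[3.1,-5.7,-0.8],[3.1,-5.7,-1.6],[3.1,-5.7,-2.4],[3.1,-5.7,-2.4]],"roll":[-0.4,-0.8,-1.2,-1.6,-2,-2.3,-2.3,-2.3,-2.3,-2.3]}'
python3 - <<'E'
from h import *
import cv2
for n in ("wrist","top"):
    d=ctrl.get_image(n); cv2.imwrite(f"pics/{n}1.png",d["img"][:,:,::-1])
E
```

```text
t: 2.15
tool_pos: [0.4885, -0.0255, 0.1297]
tool_rot: [-3.134, -0.179, 0.016]
contact_force: [-0.6, 0.3, -0.2]
opening: 0.02
```

View pics/wrist1.png

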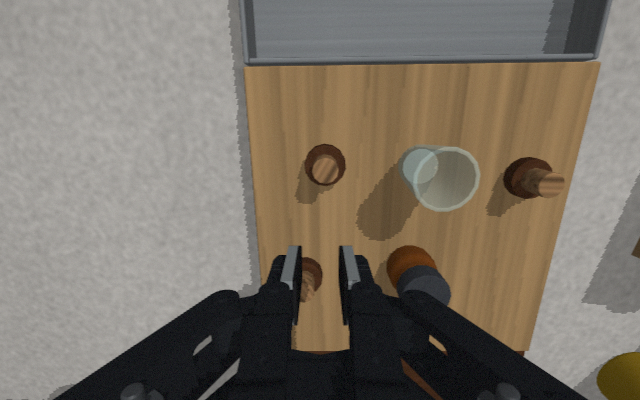

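The wrist view shows s2's head at (325,163), s1's at (527,177) and s3's half hidden near (310,272). The fingers are parallel and aligned with the riser. I'll use this picture as a cross-check.

```bash
python3 - <<'E'
from h import *
d=ctrl.get_image("wrist"); o=ctrl.get_obs(); print(o["tool_pos"])
th=np.radians(6.75);R=np.array([[np.cos(th),np.sin(th)],[-np.sin(th),np.cos(th)]]);c=np.array([.5643,-.0379])
for n,u,v,z in [("s2",325,161,.052),("s1",527,176,.052),("s3",310,272,.052),("TL",247,66,.04),("TR",600,62,.04),("tum base",420,167,.04)]:
    p=uv(d,u,v,z); print(n,p.round(4),(R@(p[:2]-c)).round(4))
print(R@(o["tool_pos"][:2]-c))
E
```

```text
[ 0.49314115 -0.02619458  0.13676545]
s2 [0.4902 0.0146 0.052 ] [-0.0674  0.0609]
s1 [0.6503 0.0211 0.052 ] [0.0923 0.0485]
s3 [ 0.4888 -0.0842  0.052 ] [-0.0805 -0.0371]
TL [0.4242 0.0766 0.04  ] [-0.1257  0.1302]
TR [0.6847 0.1092 0.04  ] [0.1369 0.132 ]
tum base [0.5691 0.0167 0.04  ] [0.0112 0.0537]
[-0.06928978  0.01998811]
```

The two cameras agree to within 3–5 mm; the wrist picture has a constant +5 mm x offset at the riser corners. I'll descend behind s2.

```bash
python3 -m handwheel '{"offset":[[0,-0.05,-0.5],[0,-0.05,-1],[0,-0.05,-1.5],[0,-0.05,-1.9],[0,-0.05,-2.1],[0,-0.05,-2.2],[0,-0.05,-2.2],[0,-0.05,-2.2],[0,-0.05,-2.2],[0,-0.05,-2.2]],"roll":[0,0,0,0,0,0,0,0,0,0]}'
python3 - <<'E'
from h import *
import cv2
d=ctrl.get_image("wrist"); cv2.imwrite("pics/wrist2.png",d["img"][:,:,::-1])
print(ctrl.get_obs()["tool_pos"])
E
```

```text
t: 3.3
tool_pos: [0.4929, -0.0282, 0.048]
tool_rot: [3.136, 0.18, 0.002]
contact_force: [0.4, 0.5, 0.2]
opening: 0.0202
[ 0.49276664 -0.02821044  0.04787535]
```

View pics/wrist2.png

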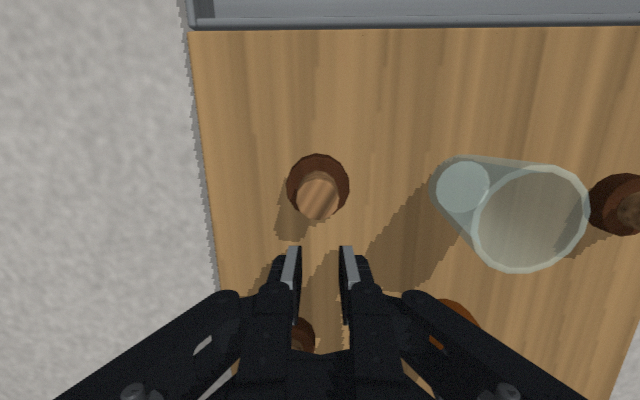

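The stopper is centred in front of the fingertips. I push s2 along world +y, which drifts slightly toward +x in the tray to leave room for s3.

```bash
python3 -m handwheel '{"offset":[[0,0,-0.1],[0,0.2,-0.1],[0,0.4,-0.1],[0,0.6,-0.1],[0,0.8,-0.1],[0,1,-0.1],[0,1.2,-0.1],[0,1.4,-0.1],[0,1.6,-0.1],[0,1.8,-0.1]],"roll":[0,0,0,0,0,0,0,0,0,0]}'
python3 - <<'E'
from h import *
import cv2
d=ctrl.get_image("wrist"); cv2.imwrite("pics/wrist3.png",d["img"][:,:,::-1])
E
```

```text
t: 4.35
tool_pos: [0.4924, 0.0446, 0.0433]
tool_rot: [3.136, 0.18, 0.0]
contact_force: [0.3, 0.1, 0.1]
opening: 0.0202
```

View pics/wrist3.png

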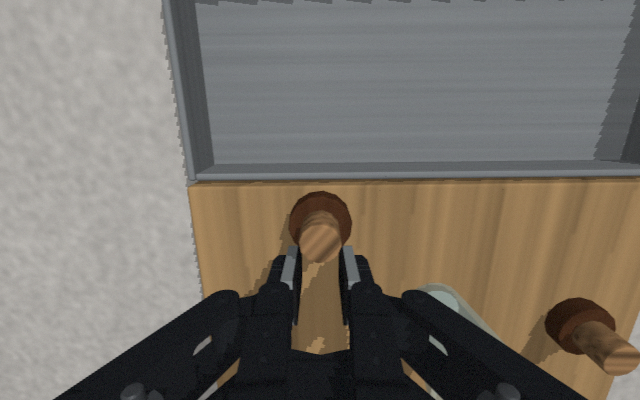

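s2 is cradled upright against both tips (head at 320,222). I continue over the edge.

```bash
python3 -m handwheel '{"offset":[[0,0.2,0],[0,0.4,0],[0,0.6,0],[0,0.8,0],[0,1,0],[0,1.2,0],[0,1.4,0],[0,1.6,0],[0,1.6,0],[0,1.6,0]],"roll":[0,0,0,0,0,0,0,0,0,0]}'
python3 - <<'E'
from h import *
import cv2
d=ctrl.get_image("wrist"); cv2.imwrite("pics/wrist4.png",d["img"][:,:,::-1])
E
```

```text
t: 5.4
tool_pos: [0.4924, 0.108, 0.0433]
tool_rot: [3.136, 0.181, -0.0]
contact_force: [0.4, 0.5, 0.3]
opening: 0.0199
```

View pics/wrist4.png

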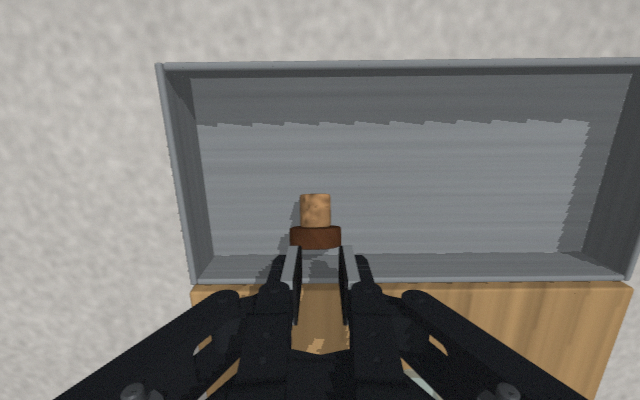

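s2 lies in the tray, at (316,222). Next I raise, go behind s3 and descend.

```bash
python3 -m handwheel '{"offset":[[0,0,1],[0,0,2],[0,-0.9,2.3],[0,-1.9,2.3],[0,-2.9,2.3],[0,-3.9,2.3],[-0.1,-4.9,2.3],[-0.13,-5.7,2.3],[-0.13,-5.95,2.3],[-0.13,-5.95,2]],"roll":[0,0,0,0,0,0,0,0,0,0]}'
python3 -m handwheel '{"offset":[[0,0,-0.3],[0,0,-0.7],[0,0,-1.2],[0,0,-1.6],[0,0,-1.8],[0,0,-1.95],[0,0,-1.95],[0,0,-1.95],[0,0,-1.95],[0,0,-1.95]],"roll":[0,0,0,0,0,0,0,0,0,0]}'
python3 - <<'E'
from h import *
import cv2
d=ctrl.get_image("wrist"); cv2.imwrite("pics/wrist5.png",d["img"][:,:,::-1])
E
```

```text
t: 6.45
tool_pos: [0.4884, -0.1318, 0.1248]
tool_rot: [3.135, 0.175, 0.006]
contact_force: [0.4, -0.3, -0.3]
opening: 0.02
t: 7.45
tool_pos: [0.4878, -0.1304, 0.0461]
tool_rot: [3.136, 0.18, 0.002]
contact_force: [-0.3, -0.2, -0.1]
opening: 0.0201
```

View pics/wrist5.png

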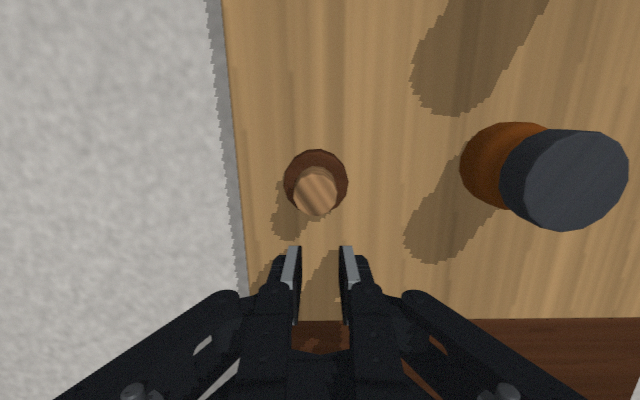

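s3 is centred at (316,182). I push it, drifting slightly to −x, and lower 2 mm.

```bash
python3 -m handwheel '{"offset":[[-0.03,0.2,-0.06],[-0.06,0.4,-0.06],[-0.1,0.6,-0.06],[-0.13,0.8,-0.06],[-0.16,1,-0.06],[-0.19,1.2,-0.06],[-0.23,1.4,-0.06],[-0.26,1.6,-0.06],[-0.29,1.8,-0.06],[-0.32,2,-0.06]],"roll":[0,0,0,0,0,0,0,0,0,0]}'
python3 -m handwheel '{"offset":[[-0.03,0.2,0],[-0.06,0.4,0],[-0.1,0.6,0],[-0.13,0.8,0],[-0.16,1,0],[-0.19,1.2,0],[-0.23,1.4,0],[-0.26,1.6,0],[-0.29,1.8,0],[-0.32,2,0]],"roll":[0,0,0,0,0,0,0,0,0,0]}'
python3 - <<'E'
from h import *
import cv2
d=ctrl.get_image("wrist"); cv2.imwrite("pics/wrist6.png",d["img"][:,:,::-1])
E
```

```text
t: 8.5
tool_pos: [0.4743, -0.0495, 0.0429]
tool_rot: [3.136, 0.18, 0.0]
contact_force: [0.0, 0.0, -0.7]
opening: 0.02
t: 9.5
tool_pos: [0.4615, 0.0305, 0.0429]
tool_rot: [-3.136, -0.18, 0.0]
contact_force: [-0.8, -0.1, 0.8]
opening: 0.0199
```

View pics/wrist6.png

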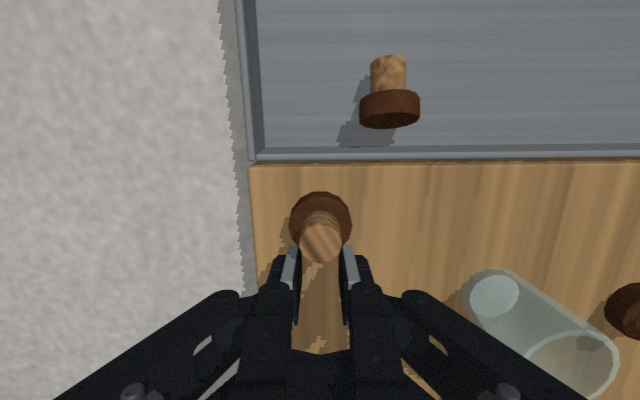

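s3 is cradled near the edge (320,222), and s2 lies clear to its right (390,95). I continue.

```bash
python3 -m handwheel '{"offset":[[-0.03,0.2,0],[-0.06,0.4,0],[-0.1,0.6,0],[-0.13,0.8,0],[-0.16,1,0],[-0.19,1.2,0],[-0.23,1.4,0],[-0.26,1.6,0],[-0.27,1.7,0],[-0.27,1.7,0]],"roll":[0,0,0,0,0,0,0,0,0,0]}'
python3 - <<'E'
from h import *
import cv2
d=ctrl.get_image("wrist"); cv2.imwrite("pics/wrist7.png",d["img"][:,:,::-1])
E
```

```text
t: 10.55
tool_pos: [0.4507, 0.0984, 0.0429]
tool_rot: [3.136, 0.182, -0.0]
contact_force: [0.5, -0.6, 0.4]
opening: 0.0203
```

View pics/wrist7.png

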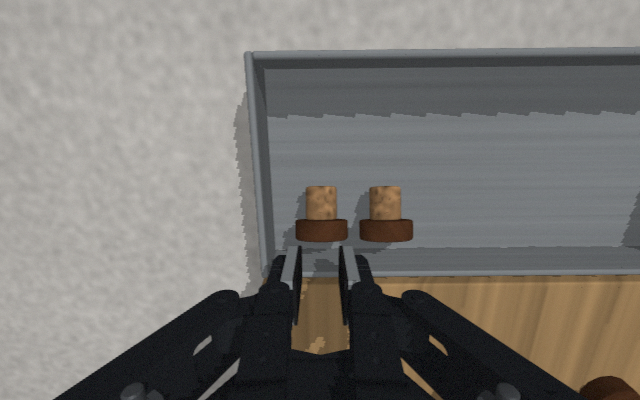

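Two are lying in the tray, at (321,215) and (386,215). Now s1: raise to about 150 mm (clear of the 95 mm tumbler top), move behind it and look before descending.

```bash
python3 -m handwheel '{"offset":[[0,0,0.9],[0,0,1.8],[0,0,2.7],[0.8,-0.5,2.7],[1.6,-1,2.7],[2.5,-1.5,2.7],[3.4,-2,2.7],[4.3,-2.5,2.7],[4.9,-3,2.7],[5,-3,2.7]],"roll":[0,0,0,0,0,0,0,0,0,0]}'
python3 - <<'E'
from h import *
import cv2
for n in("wrist","top"):
    d=ctrl.get_image(n); cv2.imwrite(f"pics/{n}8.png",d["img"][:,:,::-1])
print(ctrl.get_obs()["tool_pos"])
E
```

```text
t: 11.6
tool_pos: [0.6529, -0.0251, 0.1506]
tool_rot: [3.136, 0.175, 0.001]
contact_force: [-0.2, 0.2, 0.4]
opening: 0.0201
[ 0.6509871  -0.0227491   0.15039583]
```

View pics/wrist8.png

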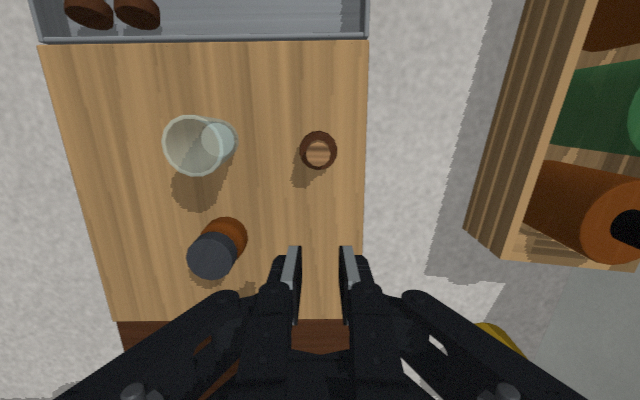

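s1 is centred ahead of the tips (319,150); the tumbler, the jar and the crate are well clear. I descend and push.

```bash
python3 -m handwheel '{"offset":[[0,0,-0.7],[0,0,-1.4],[0,0,-2],[0,0,-2.4],[0,0,-2.6],[0,0,-2.68],[0,0,-2.68],[0,0,-2.68],[-0.01,0.1,-2.68],[-0.02,0.2,-2.68]],"roll":[0,0,0,0,0,0,0,0,0,0]}'
python3 -m handwheel '{"offset":[[-0.02,0.2,0],[-0.05,0.4,0],[-0.07,0.6,0],[-0.09,0.8,0],[-0.12,1,0],[-0.14,1.2,0],[-0.17,1.4,0],[-0.19,1.6,0],[-0.2,1.7,0],[-0.2,1.7,0]],"roll":[0,0,0,0,0,0,0,0,0,0]}'
python3 - <<'E'
from h import *
import cv2
d=ctrl.get_image("wrist"); cv2.imwrite("pics/wrist9.png",d["img"][:,:,::-1])
E
```

```text
t: 12.7
tool_pos: [0.6506, -0.014, 0.0447]
tool_rot: [3.136, 0.18, 0.002]
contact_force: [0.1, 0.6, -0.9]
opening: 0.0202
t: 13.7
tool_pos: [0.6418, 0.0546, 0.0436]
tool_rot: [-3.136, -0.181, 0.0]
contact_force: [0.3, -0.4, 0.0]
opening: 0.0199
```

View pics/wrist9.png

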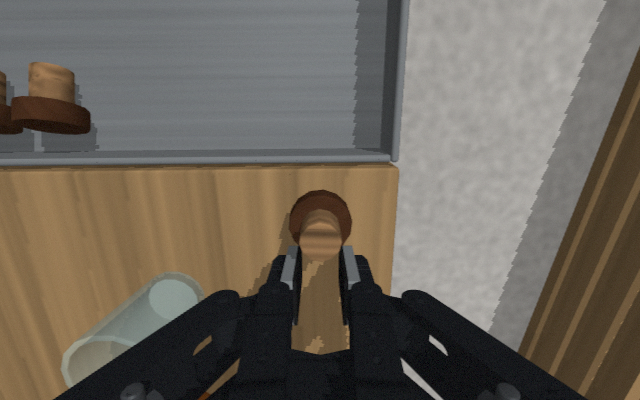

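s1 is cradled (320,220) and in line with the tray. I push it over.

```bash
python3 -m handwheel '{"offset":[[-0.02,0.2,0],[-0.05,0.4,0],[-0.07,0.6,0],[-0.09,0.8,0],[-0.12,1,0],[-0.14,1.2,0],[-0.17,1.4,0],[-0.19,1.6,0],[-0.2,1.7,0],[-0.2,1.7,0]],"roll":[0,0,0,0,0,0,0,0,0,0]}'
python3 -m handwheel '{"offset":[[0,0,0],[0,0,0.8],[0,0,1.6],[0,0,2.4],[0,-0.8,3],[0,-1.6,3],[0,-2.4,3],[0,-2.4,3],[0,-2.4,3],[0,-2.4,3]],"roll":[0,0,0,0,0,0,0,0,0,0]}'
python3 - <<'E'
from h import *
import cv2
for n in("wrist","top"):
    d=ctrl.get_image(n); cv2.imwrite(f"pics/{n}10.png",d["img"][:,:,::-1])
i=cv2.convertScaleAbs(cv2.imread("pics/top10.png")[130:260,150:500],alpha=1.5,beta=10)
cv2.imwrite("pics/top10c.png",cv2.resize(i,None,fx=2.2,fy=2.2,interpolation=2))
E
```

```text
t: 14.75
tool_pos: [0.6339, 0.1225, 0.0437]
tool_rot: [-3.136, -0.181, 0.0]
contact_force: [-0.5, -0.4, -0.2]
opening: 0.0199
t: 15.75
tool_pos: [0.6338, 0.0264, 0.1635]
tool_rot: [-3.136, -0.18, 0.001]
contact_force: [-0.2, 0.6, 0.7]
opening: 0.0201
```

View pics/wrist10.png

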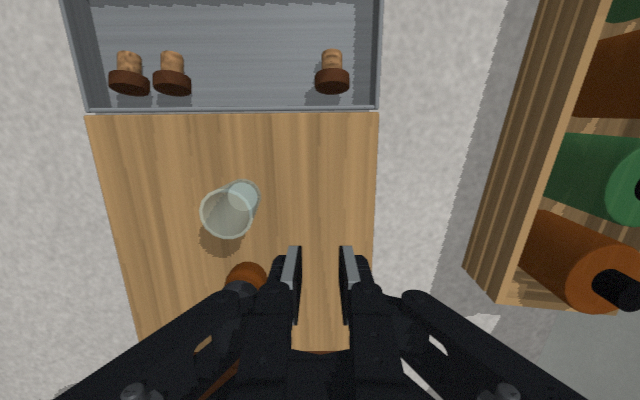

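View pics/top10c.png

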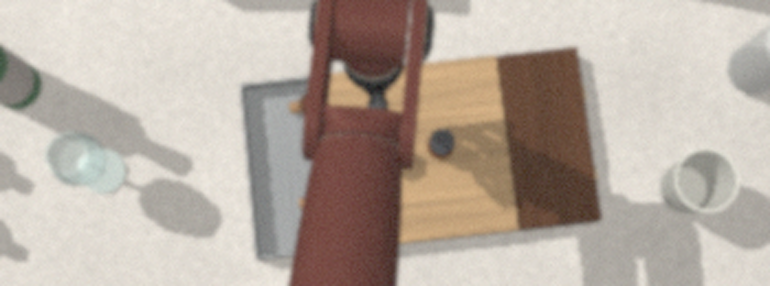

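All three lie in the tray, in the wrist view at (129,75), (172,75) and (332,72). The tumbler, jar, wine glass and cup are upright in place, and the gripper is raised and clear. I'll check positions numerically, then hand in.

```bash
python3 - <<'E'
from h import *
d=ctrl.get_image("wrist"); o=ctrl.get_obs()
th=np.radians(6.75);R=np.array([[np.cos(th),np.sin(th)],[-np.sin(th),np.cos(th)]]);c=np.array([.5643,-.0379])
for n,u,v,z in [("s3",129,85,.02),("s2",172,85,.02),("s1",332,83,.02),("tum base",243,196,.04)]:
    p=uv(d,u,v,z)[:2]; r=R@(p-c); print(n,"riser",r.round(3),"tray",(r-[0,.192]).round(3))
print(o["tool_pos"],np.abs(o["dq"]).max(),o["t"])
ctrl.finish_job()
E
```

```text
s3 riser [-0.099  0.157] tray [-0.099 -0.035]
s2 riser [-0.06   0.157] tray [-0.06  -0.035]
s1 riser [0.087 0.158] tray [ 0.087 -0.034]
tum base riser [0.002 0.057] tray [ 0.002 -0.135]
[0.63389537 0.02682161 0.16350007] 0.0014071029712961205 15.9
the job is handed in; nothing more can be done
```

I swept the three stoppers one at a time across the riser into the tray, using two slightly open fingertips held low against each head. I never gripped or lifted them, and I handed the job in at about 16 s.

- **Stoppers:** in the last wrist picture all three lie in the tray. Their tray-frame positions are about (-99,-35), (-60,-35) and (87,-34) mm, against limits of ±127 and ±57 mm.
- **Bystanders:** the tumbler's base is within about 3 mm of where it started. The jar, wine glass and cup look unmoved and upright, but I checked those by eye only.
- **Arm:** the gripper was raised, still and touching nothing at hand-in.
- **Disagreement:** the wrist and top cameras differed by 3–5 mm in the first measurements. That was small enough not to matter here.

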